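# Lock the filter cap onto the desk air purifier

### The job

Put the blue filter cap back on the desktop air purifier: set its two lugs into the two slots of the slanted round socket, press it down against the spring, and twist it clockwise (looking onto the cap) a quarter turn, as far as it goes, so that it stays locked when you let go. Leave the spray bottle, the mug and the tissue box standing where they are.

Things in the scene. Friction and masses are not known exactly. Their poses are not given: they have to be found in the camera images.
- cap: Loose filter cap, about 150 g, standing on the desk on its neck, grip up. Origin: centre of its underside; z up its axis, out through the grip; x through the two lugs. Same after a half turn about z. White foot 58 mm across from z = 0 to 5 mm, neck 66 mm across up to 24 mm, blue flange 100 mm across from 24 to 30 mm, then the grip bar.
- cap_grip (a point): Middle of the cap's blue grip bar, 54 mm above the cap's underside. The bar stands on the flange from 30 to 68 mm above the underside, is 74 mm long along the cap's x (in line with the lugs) and 20 mm wide along y.
- cap_lug (a point): Outer end of the cap's +x lug, 45 mm from the axis. Two orange lugs stick out of the neck along +x and -x: 14 mm wide, 8 mm thick, from 5 to 13 mm above the cap's underside. Orange marks on the flange, beyond the ends of the bar, show from above where they are.
- cap_seat (a point): Point on the cap's axis at the underside of the flange, 24 mm above the cap's underside.
- purifier: White air purifier, fixed to the desk, foot 150 x 170 mm, origin at desk level. Its grey drum-shaped head, 124 mm across, leans 30 degrees from vertical towards the purifier's -x side (roughly to the robot), between two cheeks 103 mm high. The middle of the head's face is 135 mm above the desk.
- socket: Round black bayonet socket in the head's face, fixed. Origin: centre of the face; z points out of it along the bore (30 degrees off vertical); x runs through the two slots. Bore 75 mm across; black ledge 8 mm thick. Lugs turn under the ledge clockwise seen from outside (negative about z) from the slots to a stop at 80 degrees; a stop at 5 degrees blocks the other way.
- socket_slot (a point): Middle of the +x slot, 43 mm from the bore's axis, level with the face; the other is opposite. Slots are 22 mm wide, open into the bore and reach 49 mm from the axis. An orange pad on the grey rim outside marks each. Lugs clear the ledge when the flange is less than 3 mm above the face.
- socket_plate (a point): Centre of the sprung steel plate in the bore, 11 mm below the face when free. It meets the cap's foot when the flange is 13 mm above the face, pushes back with 2.5 N, rising to 5 N with the flange down on the face (hard stop). After turning and letting go it holds the lugs up against the ledge, flange 3 mm above the face. This point does not move with the plate.
- spray_bottle: Bystander: loose white spray bottle with a blue head, 74 mm across, 209 mm tall; origin under its centre.
- mug: Bystander: loose white mug, 80 mm across, 92 mm tall, handle on its +y side; origin under its centre.
- tissue_box: Bystander: loose green tissue box with a white band, 120 x 210 x 75 mm; origin under its centre.
There are look-alikes about, which are no part of the job. Several things look just like the cap: the one meant starts farthest to the robot's left.

How it is judged:
At the end, for the whole second after the job is handed in: The cap is locked in the socket, released and at rest: flange at most 6 mm above the face, seat point within 9 mm of the socket origin, square within 0.08 rad, turned at least 65 degrees from the slots. Spray bottle, mug and tissue box are within 30 mm of where they stood (z of cap_seat in the frame of socket between -0.003 and 0.006 m and distance between cap_seat and socket below 0.009 m and angle between the z axis of cap and the z axis of socket, either way round below 0.08 rad and angle between the x axis of cap and the x axis of socket, either way round above 1.13 rad and linear speed of cap below 0.02 m/s and contact force between the fingers and cap below 0.1 N and distance of each of spray_bottle, mug, tissue_box from where it was at the start of the episode below 0.03 m); the robot touches nothing.
It fails at once if the spray bottle is moved by more than 30 mm or tipped over (distance of spray_bottle from where it was at the start of the episode above 0.03 m or angle between spray_bottle's own z axis and vertical above 0.35 rad).
It fails at once if the mug is moved by more than 30 mm or tipped over (distance of mug from where it was at the start of the episode above 0.03 m or angle between mug's own z axis and vertical above 0.35 rad).
It fails at once if the tissue box is moved by more than 30 mm or tipped over (distance of tissue_box from where it was at the start of the episode above 0.03 m or angle between tissue_box's own z axis and vertical above 0.35 rad).
It also fails if it takes over 56 s, if anything falls off the work surface, if the arm or the gripper's body presses on something with over 40 N, if the wrist force passes 120 N, or if a joint passes its speed limit or range.

### The arm

A 6-joint arm with a two-finger parallel gripper is mounted at the origin on the work surface. World frame = base frame: x ahead of the robot, y to its left, z up, the work surface at z = 0. Lengths are in m, angles in rad, forces in N, time in s.
With the tool pointing down it reaches from about 0.375 to 0.9 m from the base axis. Payload 3.1 kg.
Tool frame: the origin (TCP) lies where the fingers leave the gripper's body, on its centre line; the fingertips stand manip.tip_reach ahead of it and the grasp point (between the pads) lies 54 mm ahead of it (manip.tip_reach is the distance from the TCP to the fingertips, in m); z points along the fingers, y is the direction in which the jaws open and shut (so a half turn about z gives the same grasp; the last joint's range is limited). The gripper opens to 85 mm and grips with 20 to 120 N. Pads are 22 mm wide; open, the fingers measure 114 mm over their backs; the gripper's body (76 mm by 85 mm) begins 54 mm behind the grasp point. The pads swing forward as they close: fully open they stand 13 mm farther back than shut.
Start: joints at [-0.178, 0.527, 1.433, -0, 1.181, -0.178], TCP at [0.625, 0, 0.304] pointing down, gripper open.
Joint ranges: [-3.08, 3.08], [-0.75, 2.2], [0.22, 2.44], [-1.43, 4.57], [0, 2.65], [-2.85, 2.85]. Speed limits (rad/s): [2.79, 2.79, 3.14, 3.14, 3.14, 3.14].

### API

Orientations are given as a unit quaternion [x, y, z, w].
In Python, from station import manip, cams, order gives the robot as it stands. The module is installed in compiled form; this text tells all that it offers.
- The arm moves only by the tool drive_tool, never from a script. Its arguments are lists of equal length, an entry for each row: "linear": the shift along the tool's x, y, z in mm, a list of three; "rot": the turn, a rotation vector about the tool's x, y, z in degrees, a list of three; "hand": the finger opening in mm, from 0 to 85.4. A call has 1 to 20 rows; each row shifts and turns the pose as measured when the row begins, along the tool's axes as they then stand; what a row does not reach is not made up. A row lasts 1/12 s, in which the tool goes at most 41.7 mm and 7.16 degrees, less where a joint would pass 70% of its speed; a pose out of reach is approached as far as the arm can. A call with a gripper value outside its range is refused whole. The fingers move at their own pace and stop on an object; "force" is the grip in N (left out, the last holds). Time passes only in rows, so rows that do not move let the fingers close. It gives the time, the measured TCP pose, the force and the opening at its end, in the units of the state.
- manip.sense(): the state, without advancing time (a new reading comes with each control period).
- cams.snapshot(name): name is "scene" or "side" or "wrist"; returns the picture (384x512x3 uint8, red, green, blue); there is no depth.
- cams.camera_model(name): a dict with "vfov" (degrees; the focal length in pixels is half the picture's height over the tangent of half this angle, whatever the lens; pixels are square), "cx", "cy" (the principal point, pixels), "rvec" (rotation vector, rad) and "tvec" (3), from world to camera coordinates, as OpenCV has them. Camera axes: x right, y down, z forward; pixel columns grow to the right and rows downward; lengths in m; the calibration is good to about 2 mm. The wrist camera is an equidistant fisheye: a pixel r from the principal point sees the ray r / f radians off the axis. A picture is of the moment at which its call begins: read the wrist's pose just before it. camera_model takes no time and is no camera call; for the wrist camera it gives the pose at the moment of the call.
- order.sign_off(): hands the job in, once; it reports no verdict.
Trained networks look in the newest picture that a camera, given by its name, has taken for a name from the list of things; names that differ only in an ending like _2 or _b are one class to them, and where a whole thing is asked for, a point or a joint stands for the part that bears it (a point fixed in the world has none). Each returns a list of dicts, best first, with "score" (0 to 1); they miss things now and then, are a little off and sometimes report something else, mostly with a low value. They report only what shows in the picture. A call takes as long as a camera call. They do not tell look-alikes from the thing itself.
- cams.regions_of(label, camera): "pixels" (384x512 bool, what is visible of it) and "rect" ([left, top, right, bottom] in pixels, round what is visible of it).
- cams.spot_point(label, camera): "at" ([column, row] in pixels: a listed point, or the origin of a listed thing).
The state is a dict: "t": time; "q": joint angles; "qd": joint speeds; "tau": joint torques, N m; "tcp_pos": TCP position; "tool_rot": TCP orientation; "force": force on the tool from outside, world axes, zero at the start; "ft_torque": the same for the moment, N m; "finger_gap": opening from 0.0 (shut) to 1.0 (fully open).
Only numpy, scipy, OpenCV 4.12 (cv2) and the standard library are available. Lean on these libraries where they do the work, as an engineer would, in place of code of your own. Each camera call takes 0.05 s, during which the arm holds its last target. There are 200 camera calls.

## Working session

There is one attempt and no reset: what is moved stays moved. The work goes in short steps, Python scripts to look and compute and a tool call to move; the robot and the scene stay as the last step left them, time stands still between calls to the robot, and variables do not carry over. Pictures are saved under pics/ and viewed, about 8 in all and at most 12, crops included, and the job is handed in when it is done.

Besides the shell and the picture viewer there is one more tool, called in YAML: its name, and indented under it one key for each argument. drive_tool: Moves the arm, as the interface text tells. Its arguments: {"type":"object","properties":{"linear":{"type":"array","items":{"type":"array","items":{"type":"number"}}},"rot":{"type":"array","items":{"type":"array","items":{"type":"number"}}},"hand":{"type":"array","items":{"type":"number"}},"force":{"type":"number"}},"required":["linear","rot","hand"]}

```bash
mkdir -p pics
cat > h.py <<'E'
import numpy as np, cv2
from scipy.spatial.transform import Rotation as R
from station import manip, cams, order
def model(n):
    m=cams.camera_model(n); f=192/np.tan(np.radians(m["vfov"])/2)
    Rm=cv2.Rodrigues(np.array(m["rvec"],float))[0]; t=np.array(m["tvec"],float).ravel()
    return f,m["cx"],m["cy"],Rm,t
def ray(n,uv,M=None):
    f,cx,cy,Rm,t=M or model(n); x,y=(uv[0]-cx),(uv[1]-cy)
    if n=="wrist":
        r=np.hypot(x,y)+1e-9; th=r/f; d=np.array([x/r*np.sin(th),y/r*np.sin(th),np.cos(th)])
    else: d=np.array([x/f,y/f,1.]); d/=np.linalg.norm(d)
    return -Rm.T@t, Rm.T@d
def atz(n,uv,z,M=None):
    o,d=ray(n,uv,M); return o+d*(z-o[2])/d[2]
def proj(n,P,M=None):
    f,cx,cy,Rm,t=M or model(n); p=Rm@np.asarray(P,float)+t
    if n=="wrist":
        rr=np.hypot(p[0],p[1])+1e-12; th=np.arctan2(rr,p[2]); return np.array([cx+f*th*p[0]/rr,cy+f*th*p[1]/rr])
    return np.array([cx+f*p[0]/p[2],cy+f*p[1]/p[2]])
def tri(rs):
    A=np.zeros((3,3));b=np.zeros(3)
    for o,d in rs:
        P=np.eye(3)-np.outer(d,d);A+=P;b+=P@o
    X=np.linalg.solve(A,b); return X,[np.linalg.norm((np.eye(3)-np.outer(d,d))@(X-o)) for o,d in rs]
def save(img,n): cv2.imwrite("pics/"+n+".png",cv2.cvtColor(img,cv2.COLOR_RGB2BGR))
E
python3 - <<'E'
from h import *
print(manip.sense()["t"],manip.tip_reach)
ims={n:cams.snapshot(n) for n in ["scene","side","wrist"]}
save(np.vstack([np.hstack([ims["scene"],ims["side"]])]),"raw0"); 
for n in ims:
    save(ims[n],n+"0")
    M=model(n); print(n,"cam at",np.round(-M[3].T@M[4],3), "fwd",np.round(M[3][2],2))
    for l in ["cap_grip","cap_lug","socket","socket_slot","spray_bottle","mug","tissue_box","purifier"]:
        z={"cap_grip":.054,"cap_lug":.009,"socket":.135,"socket_slot":.135}.get(l,0)
        print(l,[(np.round(d["at"],1).tolist(),round(d["score"],2),np.round(atz(n,d["at"],z,M)[:2],3).tolist()) for d in cams.spot_point(l,n)])
i=cv2.imread("pics/raw0.png"); cv2.imwrite("pics/v0.png",cv2.resize(i,(800,300),interpolation=cv2.INTER_AREA))
E
```

```text
0.0 0.0726
scene cam at [1.107 0.623 0.759] fwd [-0.55 -0.57 -0.61]
cap_grip [([213.2, 152.1], 0.82, [0.414, -0.327]), ([226.2, 186.0], 0.71, [0.508, -0.147]), ([251.4, 143.1], 0.59, [0.279, -0.283])]
cap_lug [([242.8, 158.8], 0.93, [0.322, -0.281]), ([219.3, 206.6], 0.67, [0.551, -0.13]), ([290.4, 230.4], 0.62, [0.474, 0.088]), ([223.2, 157.5], 0.61, [0.367, -0.335])]
socket [([294.2, 223.8], 0.61, [0.557, 0.168])]
socket_slot [([296.2, 227.8], 0.64, [0.564, 0.181])]
spray_bottle [([387.6, 334.0], 0.96, [0.557, 0.451])]
mug [([189.8, 267.2], 0.68, [0.753, 0.0])]
tissue_box [([152.5, 168.4], 0.9, [0.58, -0.458])]
purifier [([279.3, 269.8], 0.79, [0.595, 0.162])]
side cam at [ 0.268 -1.032  1.159] fwd [ 0.18  0.69 -0.7 ]
cap_grip [([215.8, 316.6], 0.98, [0.313, -0.423]), ([198.8, 273.2], 0.83, [0.284, -0.264]), ([239.8, 286.5], 0.79, [0.401, -0.339]), ([260.5, 235.8], 0.58, [0.51, -0.158])]
cap_lug [([212.4, 283.5], 0.93, [0.322, -0.281]), ([226.6, 299.3], 0.6, [0.357, -0.348]), ([227.8, 321.5], 0.56, [0.347, -0.422])]
socket [([256.6, 155.9], 0.8, [0.572, 0.167])]
socket_slot [([256.
[... 275 characters left out ...]
([259.8, 181.1], 0.86, [0.587, 0.166])]
wrist cam at [0.626 0.085 0.374] fwd [ 0.   -0.33 -0.94]
cap_grip [([88.6, 376.6], 0.84, [0.302, -0.412]), ([124.6, 359.7], 0.74, [0.408, -0.33]), ([54.0, 323.6], 0.73, [0.28, -0.265]), ([160.7, 280.1], 0.56, [0.508, -0.145])]
cap_lug [([117.1, 348.7], 0.92, [0.37, -0.356]), ([197.0, 253.2], 0.58, [0.553, -0.127]), ([117.1, 366.2], 0.55, [0.352, -0.416]), ([171.2, 7.5], 0.35, [0.532, 0.204])]
socket [([173.4, 7.9], 0.58, [0.566, 0.162])]
socket_slot [([172.1, 263.3], 0.65, [0.553, -0.066])]
spray_bottle []
mug [([341.2, 169.8], 0.79, [0.75, -0.007]), ([174.0, 262.2], 0.17, [0.515, -0.149])]
tissue_box []
purifier [([220.1, 32.1], 0.82, [0.592, 0.169])]
```

View pics/scene0.png

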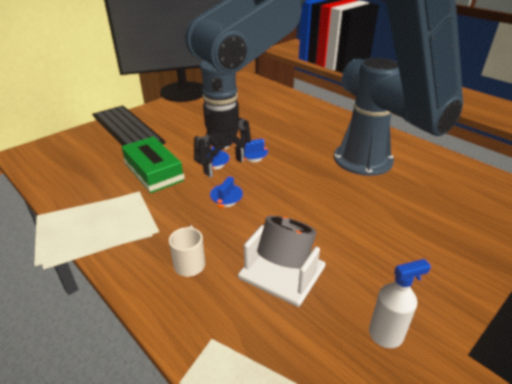

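View pics/side0.png

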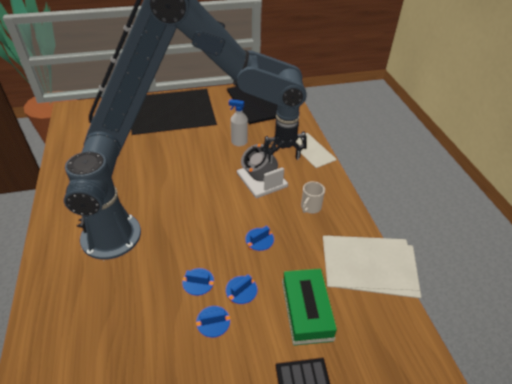

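The side view shows four caps. The target is the leftmost (largest y), at about (0.509, -0.148), side pixel (260, 237). The socket is near (0.567, 0.166). I'll check the tool axes, then look at both from close by.

Run:
```python
from h import *
s=manip.sense(); print(np.round(R.from_quat(s["tool_rot"]).as_matrix(),3), s["tcp_pos"])
M=model("wrist"); T=R.from_quat(s["tool_rot"]).as_matrix()
print(T.T@(-M[3].T@M[4]-s["tcp_pos"]))
```

```text
[[ 0.  1.  0.]
 [ 1. -0.  0.]
 [ 0.  0. -1.]] [6.24974160e-01 3.12404438e-05 3.03909110e-01]
[ 0.08481253  0.00104839 -0.06965883]
```

drive_tool:
  linear:
    - [30,-10,-8]
    - [30,-10,-8]
    - [30,-10,-8]
    - [30,-10,-8]
    - [30,-10,-8]
    - [30,-10,-8]
    - [0,0,0]
    - [0,0,0]
  rot:
    - [0,0,0]
    - [0,0,0]
    - [0,0,0]
    - [0,0,0]
    - [0,0,0]
    - [0,0,0]
    - [0,0,0]
    - [0,0,0]
  hand: [85,85,85,85,85,85,85,85]

```text
t: 2.02
tcp_pos: [0.564, 0.1854, 0.353]
tool_rot: [0.709, 0.705, 0.001, 0.0]
force: [0.2, -0.3, -0.5]
finger_gap: 0.996
```

```bash
cat > look.py <<'E'
from h import *
import sys
def look(tag,labels):
    M=model("wrist"); im=cams.snapshot("wrist"); save(im,tag); np.save("pics/"+tag+".npy",np.array([M[0],M[1],M[2],*M[3].ravel(),*M[4]]))
    s=manip.sense(); print("t",s["t"],"tcp",np.round(s["tcp_pos"],4),"q",np.round(s["q"],2),"rv",np.round(R.from_quat(s["tool_rot"]).as_rotvec(),3))
    for l,z in labels:
        print(l,[(np.round(d["at"],1).tolist(),round(d["score"],2),np.round(atz("wrist",d["at"],z,M)[:2],4).tolist()) for d in cams.spot_point(l,"wrist")])
    return M,im
E
python3 - <<'E'
from look import *
look("sock1",[("socket",.135),("socket_slot",.135),("socket_plate",.125),("purifier",0),("cap_grip",.054)])
E
```

```text
t 2.0667 tcp [0.564  0.1854 0.3531] q [0.13 0.43 1.46 0.   1.25 0.13] rv [-2.228 -2.215 -0.003]
socket [([247.0, 206.4], 0.57, [0.5639, 0.1596])]
socket_slot [([267.2, 177.1], 0.77, [0.5844, 0.1909])]
socket_plate [([247.8, 198.5], 0.68, [0.5647, 0.1647])]
purifier [([264.5, 163.4], 0.62, [0.5891, 0.1745])]
cap_grip [([217.5, 346.5], 0.75, [0.5086, -0.1407]), ([117.7, 376.4], 0.66, [0.2758, -0.2741])]
```

View pics/sock1.png

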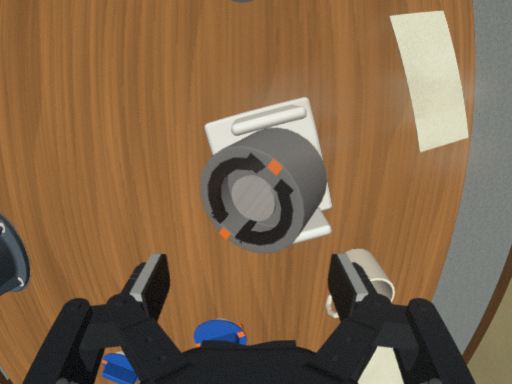

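Clear view: orange pads at about (275,167) and (225,233), head leaning to the lower left, foot edge running from (207,127) to (305,99). Next I'll fit the socket pose.

```bash
cat > fit.py <<'E'
from h import *
from scipy.optimize import least_squares
im=cv2.cvtColor(cv2.imread("pics/sock1.png"),cv2.COLOR_BGR2RGB)
a=np.load("pics/sock1.npy"); M=(a[0],a[1],a[2],a[3:12].reshape(3,3),a[12:])
roi=im[110:265,190:340].astype(int); r,g,b=roi[...,0],roi[...,1],roi[...,2]
om=((r>180)&(g<130)&(b<90)).astype(np.uint8)
n,lab,st,ce=cv2.connectedComponentsWithStats(om); pads=[ce[i]+[190,110] for i in range(1,n) if st[i,4]>20]; print("pads",pads,st[1:,4])
mx=roi.max(2); mn=roi.min(2); bk=(mx<50).astype(np.uint8)
n,lab,st,ce=cv2.connectedComponentsWithStats(bk); print("black",[(ce[i]+[190,110],st[i].tolist()) for i in range(1,n) if st[i,4]>100])
for p,q in [((207,127),(305,99)),((305,99),(330,233))]:
    v=atz("wrist",q,.02,M)-atz("wrist",p,.02,M); print("edge",np.degrees(np.arctan2(v[1],v[0])),np.linalg.norm(v))
def frame(x):
    cx,cy,psi=x[:3]; Rz=R.from_euler("z",psi).as_matrix()
    return np.array([cx,cy,.135]), Rz@R.from_euler("y",-30,degrees=True).as_matrix()
# seeds; then refine yaw on the image of the pads + black ring outline
gx=cv2.resize(im[90:270,180:350],None,fx=4,fy=4,interpolation=cv2.INTER_CUBIC)
P=sorted(pads,key=lambda p:-p[0])
def res(x):
    c,F=frame(x); al,rp=x[3],x[4]
    o=[]
    for k,s in ((0,1),(1,-1)):
        o+=list(proj("wrist",c+F@(s*rp*np.array([np.cos(al),np.sin(al),0])),M)-P[k])
    return o
for psi in np.radians([10,15,20]):
    f=lambda y:res([y[0],y[1],psi,y[2],y[3]])
    s=least_squares(f,[.565,.165,.9,.055]); x=[s.x[0],s.x[1],psi,s.x[2],s.x[3]]
    c,F=frame(x); w=F@[np.cos(x[3]),np.sin(x[3]),0]
    print(np.degrees(psi),"c",np.round(c,4),"slot ang",np.degrees(x[3]),"rpad",x[4],"cost",s.cost,"slot w",np.round(w,3),"axis",np.round(F[:,2],3))
    if abs(psi-np.radians(15))<.01:
        for rr,col in ((.062,(0,255,0)),(.0375,(255,0,255)),(.049,(255,255,0))):
            for t in np.linspace(0,2*np.pi,90):
                u=proj("wrist",c+F@(rr*np.array([np.cos(t),np.sin(t),0])),M); cv2.circle(gx,(int((u[0]-180+.5)*4),int((u[1]-90+.5)*4)),1,col,-1)
save(gx,"fit")
E
python3 fit.py
```

```text
pads [array([274.58461538, 166.65384615]), array([224.41333333, 233.16      ])] [130  75]
black [(array([223.55831533, 183.85961123]), [19, 45, 49, 68, 926]), (array([270.79756733, 220.94439618]), [46, 70, 56, 65, 1151])]
edge 16.09976689036256 0.13799740636794258
edge -76.1865946820553 0.20493926418132544
10.0 c [0.5637 0.1628 0.135 ] slot ang 44.855621526245116 rpad 0.05427709676550089 cost 2.4233807008389483e-27 slot w [0.482 0.801 0.354] axis [-0.492 -0.087  0.866]
14.999999999999998 c [0.5635 0.1625 0.135 ] slot ang 40.275960020111754 rpad 0.05556875528665844 cost 2.8272774843121063e-26 slot w [0.471 0.795 0.381] axis [-0.483 -0.129  0.866]
20.0 c [0.5634 0.1623 0.135 ] slot ang 35.770609111613176 rpad 0.05683889325304842 cost 8.077935669463161e-28 slot w [0.46  0.79  0.406] axis [-0.47  -0.171  0.866]
```

View pics/fit.png

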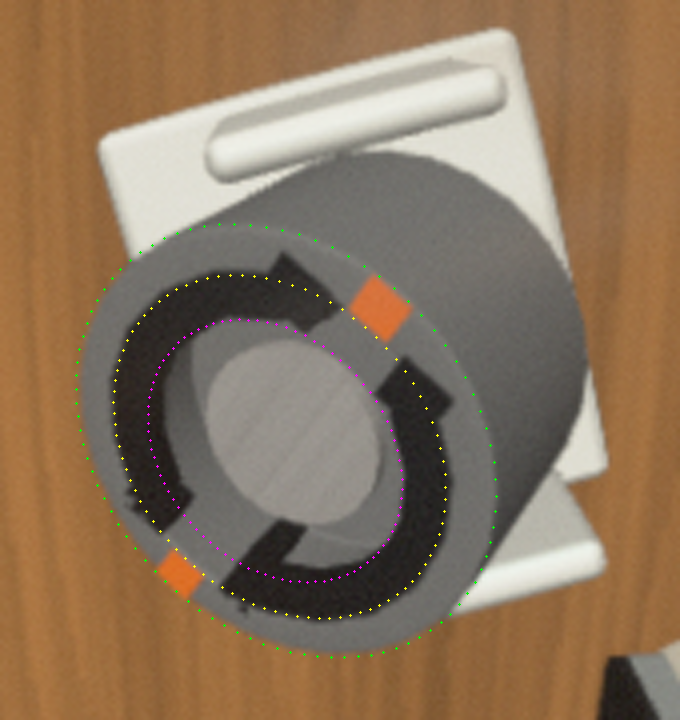

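The fit is good: face centre (0.5635, 0.1625, 0.135), yaw 15° (both foot edges agree), pad radius 55.6 mm as expected. Next, over the cap.

drive_tool:
  linear:
    - [-33,-5.5,9]
    - [-33,-5.5,9]
    - [-33,-5.5,9]
    - [-33,-5.5,9]
    - [-33,-5.5,9]
    - [-33,-5.5,9]
    - [-33,-5.5,9]
    - [-33,-5.5,9]
    - [-33,-5.5,9]
    - [-33,-5.5,9]
    - [0,0,0]
    - [0,0,0]
    - [0,0,0]
  rot:
    - [0,0,0]
    - [0,0,6.5]
    - [0,0,0]
    - [0,0,0]
    - [0,0,0]
    - [0,0,0]
    - [0,0,0]
    - [0,0,0]
    - [0,0,0]
    - [0,0,0]
    - [0,0,0]
    - [0,0,0]
    - [0,0,0]
  hand: [85,85,85,85,85,85,85,85,85,85,85,85,85]

```text
t: 3.4
tcp_pos: [0.4735, -0.1647, 0.2551]
tool_rot: [0.757, 0.653, 0.003, 0.001]
force: [0.3, -0.4, 1.6]
finger_gap: 0.993
```

drive_tool:
  linear:
    - [0,0,0]
    - [0,0,0]
    - [0,0,0]
    - [0,0,0]
    - [0,0,0]
    - [0,0,0]
    - [0,0,0]
    - [0,0,0]
    - [0,0,0]
    - [0,0,0]
    - [0,0,0]
  rot:
    - [0,0,6.5]
    - [0,0,6.5]
    - [0,0,6.5]
    - [0,0,6.5]
    - [0,0,6.5]
    - [0,0,6.5]
    - [0,0,6.5]
    - [0,0,6.5]
    - [0,0,6.5]
    - [0,0,0]
    - [0,0,0]
  hand: [85,85,85,85,85,85,85,85,85,85,85]

```text
t: 4.32
tcp_pos: [0.4781, -0.1537, 0.2585]
tool_rot: [0.983, 0.184, 0.006, 0.0]
force: [-1.2, 0.2, 1.0]
finger_gap: 0.995
```

Run:
```python
from look import *
M,im=look("cap1",[("cap_grip",.054),("cap_lug",.009),("cap",0),("cap_seat",.024)])
s=manip.sense(); print(np.round(R.from_quat(s["tool_rot"]).as_matrix(),3))
i=im.astype(int); om=((i[...,0]>180)&(i[...,1]<130)&(i[...,2]<90)).astype(np.uint8)
n,lab,st,ce=cv2.connectedComponentsWithStats(om)
for k in range(1,n):
    if st[k,4]>8: print("orange",np.round(ce[k],1),st[k,4],np.round(atz("wrist",ce[k],.030,M),4))
```

```text
t 4.3667 tcp [ 0.4781 -0.1537  0.2585] q [-0.54  0.43  1.79  0.01  0.92  0.66] rv [3.088 0.577 0.017]
cap_grip [([275.8, 352.4], 0.94, [0.2798, -0.2706]), ([254.3, 155.1], 0.73, [0.5122, -0.1473]), ([367.1, 288.8], 0.7, [0.4141, -0.3329]), ([374.3, 357.1], 0.64, [0.3046, -0.4223])]
cap_lug [([250.5, 105.8], 0.69, [0.5534, -0.128]), ([297.1, 312.2], 0.57, [0.323, -0.2879])]
cap [([353.1, 268.2], 0.81, [0.4105, -0.3337]), ([254.0, 147.3], 0.75, [0.5114, -0.1485]), ([273.3, 326.1], 0.71, [0.2796, -0.271])]
cap_seat [([251.0, 156.0], 0.91, [0.5051, -0.1471]), ([273.6, 337.1], 0.81, [0.2796, -0.2697])]
[[ 0.933  0.359  0.01 ]
 [ 0.359 -0.933  0.002]
 [ 0.01   0.002 -1.   ]]
orange [252.1 110. ] 112 [ 0.5503 -0.1306  0.03  ]
orange [353.7 247.2] 25 [ 0.4504 -0.2999  0.03  ]
orange [358.9 253.8] 72 [ 0.4444 -0.3112  0.03  ]
orange [296.5 315.2] 15 [ 0.3333 -0.2787  0.03  ]
orange [299.6 324.8] 48 [ 0.3185 -0.2907  0.03  ]
```

View pics/cap1.png

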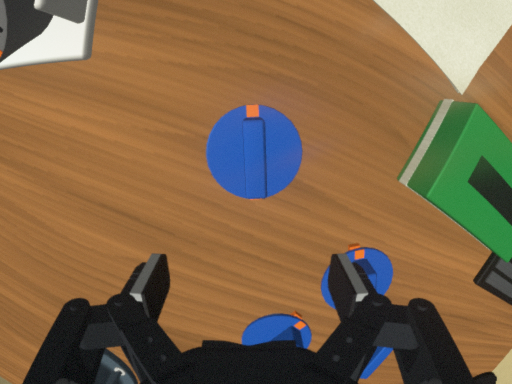

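The cap is straight ahead with its flange at about (254,151), the near mark at (252,110), and the bar almost along the tool's x. I'll fit the flange outline for the centre and heading.

Run:
```python
from h import *
from scipy.optimize import least_squares
im=cv2.cvtColor(cv2.imread("pics/cap1.png"),cv2.COLOR_BGR2RGB).astype(int)
a=np.load("pics/cap1.npy"); M=(a[0],a[1],a[2],a[3:12].reshape(3,3),a[12:])
m=(((im[...,2]>im[...,0]+50))|((im[...,0]>180)&(im[...,1]<130)&(im[...,2]<90))).astype(np.uint8); m[:90]=0; m[215:]=0; m[:,:190]=0; m[:,320:]=0
c=max(cv2.findContours(m,cv2.RETR_EXTERNAL,cv2.CHAIN_APPROX_NONE)[0],key=cv2.contourArea).reshape(-1,2)
W=np.array([atz("wrist",p,.03,M)[:2] for p in c])
s=least_squares(lambda x:np.hypot(*(W-x[:2]).T)-x[2],[.51,-.148,.05],loss="soft_l1",f_scale=.001); print(s.x)
mk=np.array([.5503,-.1306])-s.x[:2]; print("heading",np.degrees(np.arctan2(mk[1],mk[0])),np.linalg.norm(mk))
for z,ps in ((.068,((247,119),(263,119),(245,196),(267,196))),):
    q=[atz("wrist",p,z,M)[:2] for p in ps]; v=(q[0]+q[1]-q[2]-q[3])/2; print("bar",np.degrees(np.arctan2(v[1],v[0])),np.linalg.norm(v),np.mean(q,0),np.linalg.norm(q[0]-q[1]))
st=manip.sense(); T=R.from_quat(st["tool_rot"]).as_matrix()
print("shift tool mm",1e3*T.T@(np.array([s.x[0],s.x[1],.108])-st["tcp_pos"]))
```

```text
[ 0.50974381 -0.14823384  0.04828278]
heading 23.49940997546826 0.04422394244411078
bar 22.200552774364887 0.07064167914882036 [ 0.51203267 -0.14828596] 0.013930071082067017
shift tool mm [ 30.53256369   5.22515693 150.61033742]
```

drive_tool:
  linear:
    - [15.5,2.5,20]
    - [15.5,2.5,20]
    - [0,0,25]
    - [0,0,25]
    - [0,0,0]
    - [0,0,0]
  rot:
    - [0,-0.6,-2]
    - [0,0,0]
    - [0,0,0]
    - [0,0,0]
    - [0,0,0]
    - [0,0,0]
  hand: [85,85,85,85,50,50]

```text
t: 5.07
tcp_pos: [0.5123, -0.1493, 0.1673]
tool_rot: [0.979, 0.202, 0.003, 0.004]
force: [0.7, -0.0, -0.2]
finger_gap: 0.743
```

Run:
```python
from h import *
st=manip.sense(); T=R.from_quat(st["tool_rot"]).as_matrix(); print(np.round(T,3),st["tcp_pos"],st["finger_gap"])
print("shift tool mm",1e3*T.T@(np.array([.511,-.1482,.109])-st["tcp_pos"]))
```

```text
[[ 0.918  0.396  0.007]
 [ 0.396 -0.918 -0.006]
 [ 0.004  0.008 -1.   ]] [ 0.51225301 -0.1492673   0.16731153] 0.743274727612796
shift tool mm [-0.94374184 -1.95769728 58.29425367]
```

drive_tool:
  linear:
    - [-0.5,-1,20]
    - [-0.5,-1,20]
    - [0,0,12]
    - [0,0,4]
    - [0,0,0]
    - [0,0,0]
    - [0,0,0]
    - [0,0,0]
    - [0,0,0]
    - [0,0,0]
    - [0,0,0]
    - [0,0,0]
    - [0,0,0]
    - [0,0,0]
  rot:
    - [0,0,0]
    - [0,0,0]
    - [0,0,0]
    - [0,0,0]
    - [0,0,0]
    - [0,0,0]
    - [0,0,0]
    - [0,0,0]
    - [0,0,0]
    - [0,0,0]
    - [0,0,0]
    - [0,0,0]
    - [0,0,0]
    - [0,0,0]
  hand: [50,50,50,50,50,0,0,0,0,0,0,0,0,0]
  force: 60

```text
t: 6.23
tcp_pos: [0.5158, -0.1517, 0.1211]
tool_rot: [0.979, 0.202, 0.01, 0.009]
force: [-0.3, -0.2, -1.7]
finger_gap: 0.219
```

Run:
```python
from h import *
st=manip.sense(); T=R.from_quat(st["tool_rot"]).as_matrix(); print(np.round(T,3),st["tcp_pos"],st["finger_gap"],st["force"],np.round(st["q"],2))
```

```text
[[ 0.918  0.396  0.022]
 [ 0.397 -0.918 -0.015]
 [ 0.015  0.022 -1.   ]] [ 0.51575534 -0.15166088  0.12108916] 0.2188322132152724 [-0.29938356 -0.22237102 -1.67980165] [-0.49  0.69  1.8  -0.    0.62  0.67]
```

The grip closed 13 mm too high because of the row shortfall. I'll reopen, straighten the tool, go lower and regrip.

drive_tool:
  linear:
    - [0,0,0]
    - [0,0,0]
    - [0,0,0]
    - [-3,0,0]
    - [0,0,8]
    - [0,0,5]
    - [0,0,2]
    - [0,0,0]
  rot:
    - [0,0,0]
    - [0,0,0]
    - [0,0,0]
    - [1.3,-0.8,0]
    - [0,0,0]
    - [0,0,0]
    - [0,0,0]
    - [0,0,0]
  hand: [45,45,45,45,45,45,45,45]

```text
t: 6.9
tcp_pos: [0.5136, -0.1531, 0.105]
tool_rot: [0.979, 0.203, 0.001, 0.0]
force: [-0.1, 0.4, -0.1]
finger_gap: 0.527
```

Run:
```python
from h import *
st=manip.sense(); T=R.from_quat(st["tool_rot"]).as_matrix(); print(np.round(T,3),st["tcp_pos"],st["finger_gap"],st["force"])
M=model("wrist");save(cams.snapshot("wrist"),"cap2")
for l,z in (("cap_grip",.054),("cap_seat",.024)): print([(d["at"],np.round(atz("wrist",d["at"],z,M),4)) for d in cams.spot_point(l,"wrist")][:2])
print([np.round(proj("wrist",st["tcp_pos"]+T@[x,0,.04],M)) for x in (-.037,.037)])
```

```text
[[ 0.918  0.397  0.003]
 [ 0.397 -0.918 -0.   ]
 [ 0.002  0.001 -1.   ]] [ 0.51364819 -0.15306303  0.10495774] 0.526642434677396 [-0.06948363  0.43464079 -0.10658757]
[([248.4, 282.4], array([ 0.5133, -0.1537,  0.054 ]))]
[]
[array([248., 348.]), array([247., 222.])]
```

View pics/cap2.png

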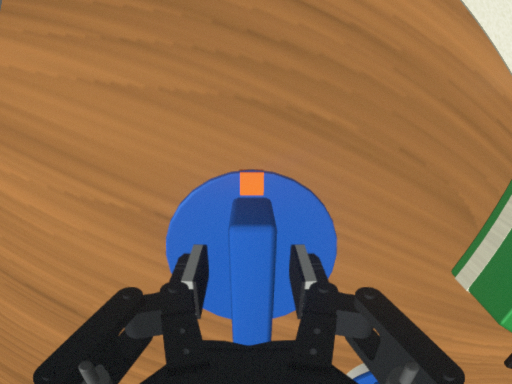

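The cap sits between the fingers (bar end at (252,222), matching the prediction), centred along the bar. Gripping and lifting.

drive_tool:
  linear:
    - [0,0,-1]
    - [0,0,0]
    - [0,0,0]
    - [0,0,0]
    - [0,0,0]
    - [0,0,0]
    - [0,0,0]
    - [0,0,0]
    - [0,0,-15]
    - [0,0,-30]
    - [0,0,-35]
    - [0,0,-35]
    - [0,0,-35]
    - [0,0,-35]
    - [0,0,-30]
    - [0,0,0]
    - [0,0,0]
  rot:
    - [0,0,0]
    - [0,0,0]
    - [0,0,0]
    - [0,0,0]
    - [0,0,0]
    - [0,0,0]
    - [0,0,0]
    - [0,0,0]
    - [0,0,0]
    - [0,0,0]
    - [0,0,0]
    - [0,0,0]
    - [0,0,0]
    - [0,0,0]
    - [0,0,0]
    - [0,0,0]
    - [0,0,0]
  hand: [45,0,0,0,0,0,0,0,0,0,0,0,0,0,0,0,0]
  force: 80

```text
t: 8.47
tcp_pos: [0.5112, -0.1519, 0.3284]
tool_rot: [0.979, 0.203, -0.002, -0.003]
force: [-0.5, -0.3, -2.5]
finger_gap: 0.219
```

```bash
cat > goal.py <<'E'
from h import *
# socket pose
psi=np.radians(15); c=np.array([.5635,.1625,.135]); al=np.radians(40.3)
F=R.from_euler("z",psi).as_matrix()@R.from_euler("y",-30,degrees=True).as_matrix()@R.from_euler("z",al).as_matrix()
ez=F[:,2]; ex=F[:,0]
Tg=np.column_stack([ex,np.cross(-ez,ex),-ez])
def goal(h,d,off=(0,0)):   # h flange height above face (m), d TCP->seat distance along tool z; off: seat in tool xy
    return c+ez*(h+d)-Tg[:,0]*off[0]-Tg[:,1]*off[1]
def report(h,d,off=(0,0),twist=0):
    s=manip.sense(); T=R.from_quat(s["tool_rot"]).as_matrix()
    G=Tg@R.from_euler("z",twist,degrees=True).as_matrix()
    p=goal(h,d,off)
    print("t",s["t"],"tcp",np.round(s["tcp_pos"],4),"gap",round(s["finger_gap"],3),"F",np.round(s["force"],1),"Ftool",np.round(T.T@s["force"],1),"q",np.round(s["q"],2))
    print(" shift tool mm",np.round(1e3*T.T@(p-s["tcp_pos"]),1)," world",np.round(1e3*(p-s["tcp_pos"]),1)," rotvec deg",np.round(np.degrees(R.from_matrix(T.T@G).as_rotvec()),2))
E
python3 - <<'E'
from goal import *
s=manip.sense(); T=R.from_quat(s["tool_rot"]).as_matrix()
print("ez",ez,"ex",ex)
report(.06,.083)
im=cams.snapshot("wrist"); M=model("wrist"); save(im,"cap3")
for l in ("cap_grip","cap_seat","cap_lug"): print(l,[(np.round(d["at"],1),round(d["score"],2)) for d in cams.spot_point(l,"wrist")][:3])
i=im.astype(int); om=((i[...,0]>180)&(i[...,1]<130)&(i[...,2]<90)).astype(np.uint8)
n,lab,st,ce=cv2.connectedComponentsWithStats(om)
print([(np.round(ce[k],1),st[k].tolist()) for k in range(1,n) if st[k,4]>30])
for d in (.077,.080,.083,.086): print(d,"mark pred",[np.round(proj("wrist",s["tcp_pos"]+T@[x,0,d-.006],M),1) for x in (.037,.0435,.05)])
print("sides")
for n in ("side","scene"):
    im=cams.snapshot(n); save(im,n+"3"); print(n,[(np.round(d["at"],1),round(d["score"],2),) for d in cams.spot_point("cap_seat",n)][:5], proj(n,s["tcp_pos"]+T@[0,0,.081]))
E
```

```text
ez [-0.48296291 -0.12940952  0.8660254 ] ex [0.47058298 0.79569838 0.38133416]
t 8.4667 tcp [ 0.5112 -0.1519  0.3284] gap 0.219 F [-0.5 -0.3 -2.5] Ftool [-0.6  0.1  2.6] q [-0.5   0.38  1.63  0.    1.14  0.66]
 shift tool mm [ 102.2 -277.8   70.9]  world [-16.8 295.9 -69.6]  rotvec deg [-12.91  27.79 -31.26]
cap_grip [(array([248.9, 278.9]), 0.95), (array([344. , 340.8]), 0.68), (array([262.6, 331.4]), 0.62)]
cap_seat [(array([332.1, 274.1]), 0.75), (array([259.6, 320.6]), 0.58), (array([344.7, 331.4]), 0.39)]
cap_lug [(array([247.4, 169.9]), 0.71), (array([329.2, 292.4]), 0.64)]
[(array([36.8, 74.2]), [32, 69, 10, 11, 61]), (array([102.2, 132.8]), [45, 111, 117, 47, 516]), (array([100.2, 121.2]), [71, 111, 61, 22, 178]), (array([ 15. , 164.5]), [0, 157, 28, 15, 58]), (array([249.7, 172.8]), [238, 172, 22, 5, 50]), (array([126.7, 232.6]), [106, 223, 45, 21, 71]), (array([418.6, 255.2]), [400, 248, 36, 14, 70]), (array([415.1, 262.2]), [389, 251, 55, 24, 214])]
0.077 mark pred [array([246.9, 197.3]), array([246.9, 184.8]), array([246.9, 172.1])]
0.08 mark pred [array([246.9, 195.3]), array([246.9, 183.1]), array([246.9, 170.6])]
0.083 mark pred [array([247. , 193.5]), array([246.9, 181.5]), array([246.9, 169.2])]
0.086 mark pred [array([247. , 191.7]), array([247. , 179.9]), array([246.9, 167.8])]
sides
side [(array([210.3, 320.4]), 0.93), (array([237.4, 287.6]), 0.87), (array([259.6, 197.4]), 0.81), (array([197.6, 280.4]), 0.74)] [261.75793182 194.64888039]
scene [(array([253.7, 152.5]), 0.77), (array([221. , 136.6]), 0.61), (array([220.5, 129.3]), 0.57), (array([214.8, 155.5]), 0.55)] [220.88613334 127.93971588]
```

View pics/cap3.png

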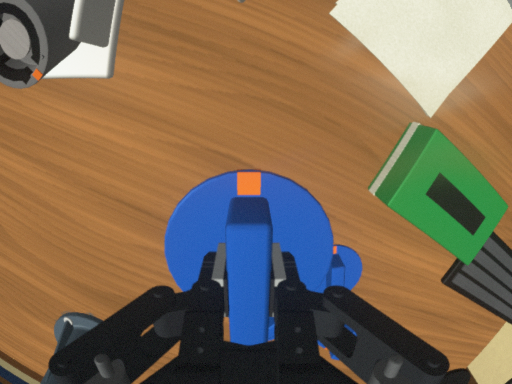

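The cap is held square, with its mark at (249,182) on the tool's x line. Carrying it over the socket, then tilting.

drive_tool:
  linear:
    - [11.3,-31,0]
    - [11.3,-31,0]
    - [11.3,-31,0]
    - [11.3,-31,0]
    - [11.3,-31,0]
    - [11.3,-31,0]
    - [11.3,-31,0]
    - [11.3,-31,0]
    - [11.3,-31,0]
    - [0,0,0]
    - [0,0,0]
    - [0,0,0]
    - [0,0,0]
    - [0,0,0]
    - [0,0,0]
    - [0,0,0]
    - [0,0,0]
    - [0,0,0]
    - [0,0,0]
    - [0,0,0]
  rot:
    - [0,0,0]
    - [0,0,0]
    - [0,0,0]
    - [0,0,0]
    - [0,0,0]
    - [0,0,0]
    - [0,0,0]
    - [0,0,0]
    - [0,0,0]
    - [0,0,0]
    - [0,0,0]
    - [-1.85,4,-4.5]
    - [-1.85,4,-4.5]
    - [-1.85,4,-4.5]
    - [-1.85,4,-4.5]
    - [-1.85,4,-4.5]
    - [-1.85,4,-4.5]
    - [-1.85,4,-4.5]
    - [0,0,0]
    - [0,0,0]
  hand: [0,0,0,0,0,0,0,0,0,0,0,0,0,0,0,0,0,0,0,0]

```text
t: 10.53
tcp_pos: [0.4933, 0.149, 0.3148]
tool_rot: [0.858, 0.449, 0.244, 0.053]
force: [-0.9, -0.3, -1.6]
finger_gap: 0.22
```

Run:
```python
from goal import *
report(.06,.081)
```

```text
t 10.5333 tcp [0.4933 0.149  0.3148] gap 0.22 F [-0.9 -0.3 -1.6] Ftool [-1.3 -1.   0.9] q [0.02 0.26 1.97 0.28 0.43 0.4 ]
 shift tool mm [-24.1 -13.6  50.8]  world [  2.1  -4.7 -57.7]  rotvec deg [-0.78  0.74 -0.13]
```

drive_tool:
  linear:
    - [-12,-7,13]
    - [-12,-7,13]
    - [0,0,13]
    - [0,0,12]
    - [0,0,0]
    - [0,0,0]
  rot:
    - [-0.7,0.7,0]
    - [0,0,0]
    - [0,0,0]
    - [0,0,0]
    - [0,0,0]
    - [0,0,0]
  hand: [0,0,0,0,0,0]

```text
t: 11.03
tcp_pos: [0.5008, 0.1423, 0.2563]
tool_rot: [0.859, 0.442, 0.252, 0.055]
force: [0.3, -0.2, -1.4]
finger_gap: 0.224
```

Run:
```python
from goal import *
report(.04,.081)
s=manip.sense(); T=R.from_quat(s["tool_rot"]).as_matrix()
M=model("wrist"); im=cams.snapshot("wrist"); save(im,"ins1")
for l in ("socket_slot","socket","cap_lug"): print(l,[(np.round(d["at"],1),round(d["score"],2)) for d in cams.spot_point(l,"wrist")][:3])
print("pad pred",proj("wrist",c+F@[.0555,0,0],M),proj("wrist",c-F@[.0555,0,0],M),"seat pred",proj("wrist",s["tcp_pos"]+T@[0,0,.081],M))
# head rim prediction
for P in (c+F@[.062*np.cos(a),.062*np.sin(a),0] for a in np.radians([0,30,60,90,270,300,330])): print(np.round(proj("wrist",P,M)),end=" ")
ims=[cams.snapshot(n) for n in ("scene","side")]
save(np.hstack([cv2.resize(ims[0][170:290,230:350],(400,400),interpolation=cv2.INTER_CUBIC),cv2.resize(ims[1][90:210,200:320],(400,400),interpolation=cv2.INTER_CUBIC)]),"ins1s")
```

```text
t 11.0333 tcp [0.5008 0.1423 0.2563] gap 0.224 F [ 0.3 -0.2 -1.4] Ftool [-0.5 -0.1  1.4] q [0.01 0.38 2.03 0.53 0.25 0.15]
 shift tool mm [-0.7 -4.9 16.9]  world [  4.2   4.5 -16.5]  rotvec deg [-0.06  0.15 -0.84]
socket_slot [(array([239. , 156.5]), 0.68)]
socket []
cap_lug [(array([248.6, 169.7]), 0.56), (array([239.3, 160. ]), 0.56)]
pad pred [239.35431646 140.25774887] [242.83594188 274.9787782 ] seat pred [247.1669555  250.71392033]
[239. 131.] [196. 144.] [168. 176.] [162. 214.] [322. 212.] [314. 173.] [284. 142.]
```

View pics/ins1.png

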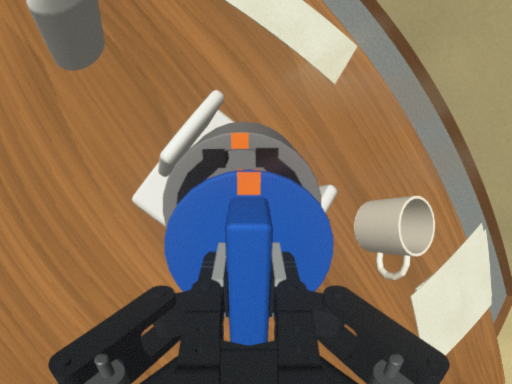

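View pics/ins1s.png

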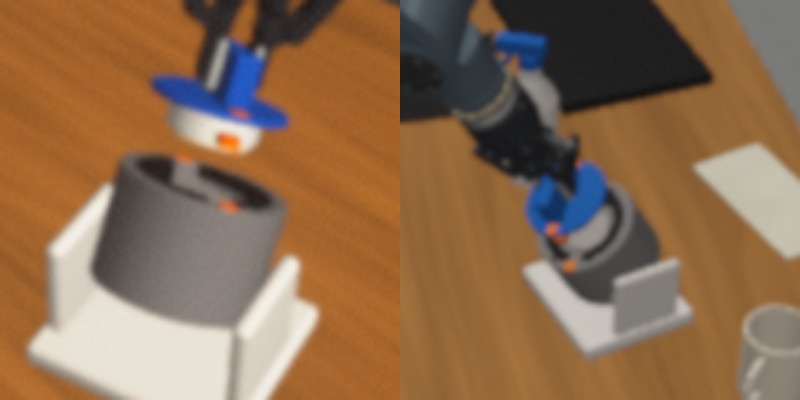

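The predicted pad (239,140) matches the seen one (240,141), and the lugs line up with the slots. Correcting the sideways offset and lowering to just above entry.

drive_tool:
  linear:
    - [0,-5.7,3]
    - [0,0,10]
    - [0,0,10]
    - [0,0,6]
    - [0,0,0]
    - [0,0,0]
  rot:
    - [0,0,-0.8]
    - [0,0,0]
    - [0,0,0]
    - [0,0,0]
    - [0,0,0]
    - [0,0,0]
  hand: [0,0,0,0,0,0]

```text
t: 11.83
tcp_pos: [0.5091, 0.1513, 0.2312]
tool_rot: [0.854, 0.45, 0.254, 0.058]
force: [0.8, 0.3, -1.6]
finger_gap: 0.223
```

Run:
```python
from goal import *
report(.015,.081,(0,.0008))
```

```text
t 11.8333 tcp [0.5091 0.1513 0.2312] gap 0.223 F [ 0.8  0.3 -1.6] Ftool [ 0.  -0.1  1.8] q [ 0.03  0.45  2.04  0.68  0.18 -0.01]
 shift tool mm [-2.2  1.6 15. ]  world [  7.5  -0.8 -13.3]  rotvec deg [ 0.18 -0.08  0.31]
```

drive_tool:
  linear:
    - [-2.2,1.5,0]
    - [0,0,6]
    - [0,0,6]
    - [0,0,3]
    - [0,0,0]
    - [0,0,0]
  rot:
    - [0,0,0.3]
    - [0,0,0]
    - [0,0,0]
    - [0,0,0]
    - [0,0,0]
    - [0,0,0]
  hand: [0,0,0,0,0,0]

```text
t: 12.33
tcp_pos: [0.5157, 0.1505, 0.2194]
tool_rot: [0.855, 0.448, 0.255, 0.058]
force: [-0.0, -0.5, -2.0]
finger_gap: 0.225
```

Run:
```python
from goal import *
report(.0,.081,(0,.0008))
```

```text
t 12.3333 tcp [0.5157 0.1505 0.2194] gap 0.225 F [-0.  -0.5 -2. ] Ftool [-1.1 -0.4  1.6] q [ 0.03  0.48  2.03  0.8   0.16 -0.13]
 shift tool mm [-0.2  0.  16.8]  world [  8.1   2.  -14.5]  rotvec deg [ 0.31 -0.18  0.06]
```

drive_tool:
  linear:
    - [0,0,5]
    - [0,0,5]
    - [0,0,5]
    - [0,0,3]
    - [0,0,2]
  rot:
    - [0,0,0]
    - [0,0,0]
    - [0,0,0]
    - [0,0,0]
    - [0,0,0]
  hand: [0,0,0,0,0]

```text
t: 12.75
tcp_pos: [0.5223, 0.1523, 0.2073]
tool_rot: [0.854, 0.448, 0.258, 0.06]
force: [-10.5, -5.8, 19.7]
finger_gap: 0.222
```

Run:
```python
from goal import *
report(.0,.081,(0,.0008))
```

```text
t 12.75 tcp [0.5223 0.1523 0.2073] gap 0.222 F [-10.5  -5.8  19.7] Ftool [ -1.9   2.2 -22.9] q [ 0.03  0.51  2.03  0.97  0.14 -0.3 ]
 shift tool mm [-0.1  0.2  2.8]  world [ 1.5  0.2 -2.4]  rotvec deg [ 0.58 -0.38  0.11]
```

Force 23 N along the axis at the expected depth, so the flange is on its stop (the spring alone gives at most 5 N). Starting the twist while holding it down.

drive_tool:
  linear:
    - [0,0,1]
    - [0,0,1]
    - [0,0,1]
    - [0,0,1]
  rot:
    - [0.3,-0.2,5]
    - [0,0,5]
    - [0,0,5]
    - [0,0,5]
  hand: [0,0,0,0]

```text
t: 13.08
tcp_pos: [0.5207, 0.152, 0.2076]
tool_rot: [0.921, 0.287, 0.262, 0.012]
force: [-2.8, -2.5, 2.1]
finger_gap: 0.223
```

Run:
```python
from goal import *
report(.0,.081,(0,.0008)); print(manip.sense()["ft_torque"])
```

```text
t 13.0833 tcp [0.5207 0.152  0.2076] gap 0.223 F [-2.8 -2.5  2.1] Ftool [-2.3  1.  -3.5] q [0.03 0.51 2.03 0.94 0.14 0.09]
 shift tool mm [1.1 0.7 3.9]  world [ 3.1  0.5 -2.7]  rotvec deg [  0.35  -0.33 -20.61]
[-0.21021517  0.57362694  0.04137918]
```

drive_tool:
  linear:
    - [1,0.7,1]
    - [0,0,0.7]
    - [0,0,0.7]
    - [0,0,0.7]
    - [0,0,0.7]
    - [0,0,0.7]
    - [0,0,0.7]
    - [0,0,0.7]
  rot:
    - [0,0,5]
    - [0,0,5]
    - [0,0,5]
    - [0,0,5]
    - [0,0,5]
    - [0,0,5]
    - [0,0,5]
    - [0,0,5]
  hand: [0,0,0,0,0,0,0,0]

```text
t: 13.75
tcp_pos: [0.52, 0.1509, 0.208]
tool_rot: [0.963, -0.061, 0.251, -0.081]
force: [-2.0, -1.0, 1.6]
finger_gap: 0.221
```

Run:
```python
from goal import *
report(.0,.081,(0,.0008)); print(manip.sense()["ft_torque"])
```

```text
t 13.75 tcp [0.52   0.1509 0.208 ] gap 0.221 F [-2.  -1.   1.6] Ftool [-0.8  0.9 -2.5] q [0.03 0.51 2.03 0.97 0.14 0.79]
 shift tool mm [ 1.6 -1.2  4.7]  world [ 3.8  1.6 -3.1]  rotvec deg [  0.48  -0.62 -62.47]
[-0.36200438  0.49470442 -0.01422439]
```

drive_tool:
  linear:
    - [1.2,-1,1]
    - [0,0,0.7]
    - [0,0,0.7]
    - [0,0,0.7]
    - [0,0,0.5]
  rot:
    - [0.3,-0.4,5]
    - [0,0,5]
    - [0,0,4]
    - [0,0,4]
    - [0,0,3]
  hand: [0,0,0,0,0]

```text
t: 14.17
tcp_pos: [0.521, 0.1512, 0.209]
tool_rot: [0.935, -0.237, 0.231, -0.128]
force: [-3.6, -0.1, -0.3]
finger_gap: 0.226
```

Run:
```python
from goal import *
report(.0,.081,(0,.0008)); s=manip.sense(); print("tool torque",R.from_quat(s["tool_rot"]).inv().apply(s["ft_torque"]))
```

```text
t 14.1667 tcp [0.521  0.1512 0.209 ] gap 0.226 F [-3.6 -0.1 -0.3] Ftool [-2.9  1.6 -1.5] q [0.03 0.5  2.03 0.95 0.14 1.18]
 shift tool mm [-0.  -0.8  5.1]  world [ 2.8  1.3 -4.1]  rotvec deg [ 8.000e-02 -6.500e-01 -8.372e+01]
tool torque [-0.54301387 -0.28377606 -1.9761211 ]
```

Reaction moment of 2 N m at 83°: the end stop. Releasing and backing off along the axis.

drive_tool:
  linear:
    - [0,0,0]
    - [0,0,0]
    - [0,0,0]
    - [0,0,0]
    - [0,0,0]
    - [0,0,0]
    - [0,0,-10]
    - [0,0,-20]
    - [0,0,-25]
    - [0,0,-25]
    - [0,0,-20]
    - [0,0,0]
    - [0,0,0]
  rot:
    - [0,0,-1]
    - [0,0,0]
    - [0,0,0]
    - [0,0,0]
    - [0,0,0]
    - [0,0,0]
    - [0,0,0]
    - [0,0,0]
    - [0,0,0]
    - [0,0,0]
    - [0,0,0]
    - [0,0,0]
    - [0,0,0]
  hand: [0,60,60,60,60,60,60,60,60,60,60,60,60]

```text
t: 15.25
tcp_pos: [0.4711, 0.1368, 0.2996]
tool_rot: [0.936, -0.231, 0.234, -0.126]
force: [0.6, -0.6, 0.3]
finger_gap: 0.703
```

Run:
```python
from goal import *
s=manip.sense(); print(s["t"],s["tcp_pos"],s["force"],s["finger_gap"])
M=model("wrist"); im=cams.snapshot("wrist"); save(im,"end1")
seat=c+ez*.003
print("seat pred",proj("wrist",seat,M),"slots",[np.round(proj("wrist",c+k*F@[.0555,0,0],M)) for k in (1,-1)])
print("mark pred (80deg) at +x,-x",[np.round(proj("wrist",c+F@R.from_euler("z",-80,degrees=True).as_matrix()@[k*.0435,0,.009],M),1) for k in (1,-1)])
print("flange rim pred h=3",[np.round(proj("wrist",c+F@[.05*np.cos(a),.05*np.sin(a),.009],M)) for a in np.radians(range(0,360,60))])
i=im.astype(int); om=((i[...,0]>180)&(i[...,1]<130)&(i[...,2]<90)).astype(np.uint8)
n,lab,st,ce=cv2.connectedComponentsWithStats(om)
print([(np.round(ce[k],1),st[k,4]) for k in range(1,n) if st[k,4]>15])
ims=[cams.snapshot(n) for n in ("scene","side")]
save(np.hstack([cv2.resize(ims[0][170:290,230:350],(400,400),interpolation=cv2.INTER_CUBIC),cv2.resize(im[60:360,100:400],(400,400),interpolation=cv2.INTER_CUBIC)]),"end1s")
for n in ("scene","side"):
  for l,z in (("spray_bottle",0),("mug",0),("tissue_box",0),("cap_seat",.137)): print(n,l,[np.round(atz(n,d["at"],z)[:2],3) for d in cams.spot_point(l,n)][:4])
```

```text
15.25 [0.47112045 0.13677779 0.29958521] [ 0.58038188 -0.58883999  0.26819902] 0.703397798516161
seat pred [248.73670496 195.71779896] slots [array([189., 188.]), array([307., 202.])]
mark pred (80deg) at +x,-x [array([246.1, 149.6]), array([251.1, 241.3])]
flange rim pred h=3 [array([193., 191.]), array([217., 238.]), array([269., 244.]), array([303., 204.]), array([284., 154.]), array([226., 147.])]
[(array([246.2, 151.8]), np.int32(174)), (array([188.9, 187.3]), np.int32(134)), (array([307.7, 201.7]), np.int32(108))]
scene spray_bottle [array([0.559, 0.45 ])]
scene mug [array([0.754, 0.007])]
scene tissue_box [array([ 0.582, -0.445])]
scene cap_seat [array([ 0.422, -0.266]), array([ 0.399, -0.136]), array([0.563, 0.159]), array([ 0.503, -0.204])]
side spray_bottle [array([0.555, 0.446])]
side mug [array([ 0.743, -0.007])]
side tissue_box [array([0.609, 0.331]), array([ 0.59 , -0.436])]
side cap_seat [array([ 0.292, -0.474]), array([ 0.277, -0.351]), array([0.559, 0.157]), array([ 0.381, -0.392])]
```

View pics/end1s.png

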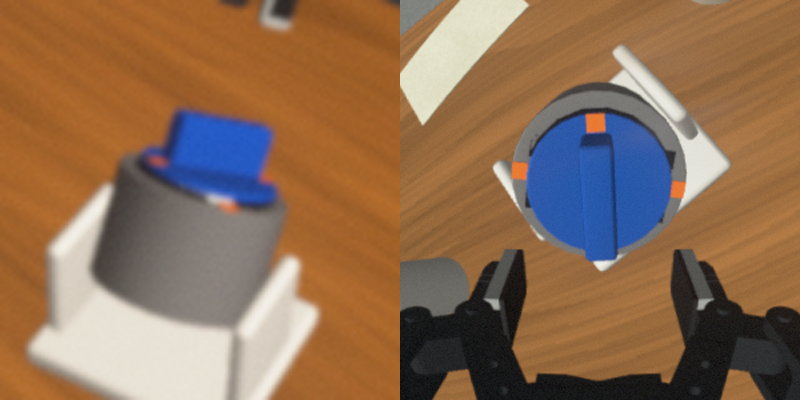

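Mark seen at (246,152) against (246,150) predicted for 80°. In the scene crop there is a pale patch under the flange's near edge, so I'll check the tilt with predicted outlines.

Run:
```python
from goal import *
out=[]
from scipy.optimize import least_squares
C=F@R.from_euler("z",-80,degrees=True).as_matrix()
for n,(r0,c0,w) in (("scene",(185,245,80)),("wrist",(100,180,140))):
    M=model(n); im=cams.snapshot(n); k=400/w
    g=cv2.resize(im[r0:r0+w,c0:c0+w],(400,400),interpolation=cv2.INTER_CUBIC)
    dr=lambda P,col:cv2.circle(g,tuple(int(v) for v in (proj(n,P,M)-[c0,r0]+.5)*k),1,col,-1)
    for a in np.radians(range(0,360,4)):
        e=np.array([np.cos(a),np.sin(a),0])
        dr(c+C@(e*.05+[0,0,.009]),(255,255,0)); dr(c+C@(e*.05+[0,0,.003]),(0,255,255)); dr(c+C@(e*.062),(0,255,0))
    for x in (-.037,.037):
        for y in (-.01,.01): dr(c+C@[x,y,.047],(255,0,255))
    out.append(g)
save(np.hstack(out),"ov")
```

```text
(no output)
```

View pics/ov.png

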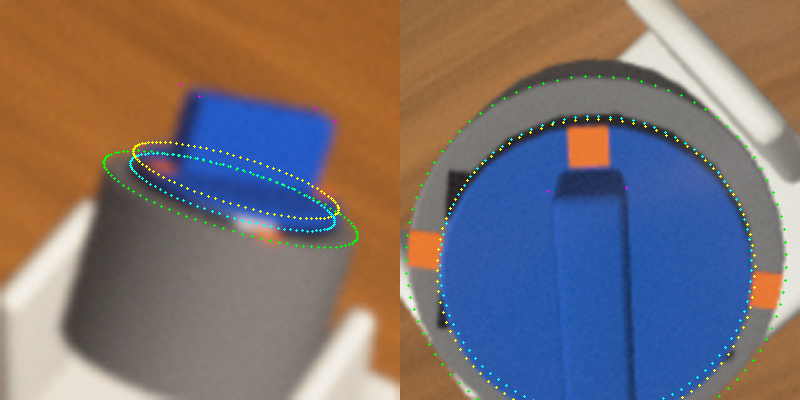

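The outlines agree in both views. The cap is about 2 mm off centre, with no visible tilt, and the bar is at about 80°. Handing in.

Run:
```python
from h import *
s=manip.sense(); print(s["t"],s["force"],s["finger_gap"]); print(order.sign_off())
```

```text
15.9 [ 0.1754559  -0.52924345  0.05714934] 0.7042018627382489
the job is handed in; nothing more can be done
None
```

I put the leftmost blue cap back in the purifier's socket, pressed it down and twisted it clockwise to the end stop. I then let go, backed the gripper about 100 mm off along the axis, and handed in at 15.9 s. The sign-off reports no verdict, so success is not confirmed.

**Last checks**
- **Locking:** the twist ended against about 2 N m of reaction at about 83° of tool turn. The cap's mark was seen at (246,152), against (246,150) predicted for 80°.
- **Seating:** the outlines predicted for the flange 3 mm above the face lay on the picture in both the scene and wrist views. The cap sits about 2 mm off centre, with about 0.01 rad of tilt.
- **Bystanders:** the networks put the spray bottle, mug and tissue box within about 15 mm of their first readings, which is roughly their noise.
- **Gripper:** it is open and clear of the cap, with under 1 N on the wrist.

**Did not go to plan**
- **First grip:** it closed 13 mm too high, so I reopened and regripped lower before lifting.
- **Pressing down:** the flange met its stop about 3 mm higher than I had computed, probably because of an error in how deep I held the cap.
- **Pale patch:** the scene picture shows one under the flange near a slot. The outlines gave no sign of tilt there, but I did not find out what it is.
- **Network miss:** one detection called something near the bottle a tissue box, so I ignored it.

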